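# Set the shrimp press to its third stop

### The job

Set up the hand press for the next size of shrimp. Turn the thickness turret by its black knob, either way round but one click at a time and letting each click settle, until the third-lowest of its six stop screws has clicked home in the working place under the lid's stop bolt; do not strain the knob sideways. Then bring the open lid down by its handle without dropping or banging it, press it onto that stop for a moment with a light hand (about 10 N at the handle), and let go so that it stays resting on the stop. Leave the other things on the table where they are.

Things in the scene. Friction and masses are not known exactly. Their poses are not given: they have to be found in the camera images.
- press: Hand flattening press for shrimp, fixed to the table: aluminium base 290 x 180 mm on feet, top 22 mm above the table, a white board at its middle, a hinged lid and a thickness turret. Origin on the table under the base's centre; z up; x level from the handle end to the lid's hinge (roughly to the robot's left), y level, 90 degrees anticlockwise of x seen from above.
- turret: Thickness turret at press x = -75, y = 0 mm: steel six-lobed plate 100 mm across, black knob in its middle. Six upright flat-topped stop screws 16 mm across stand round it at 36 mm radius, 60 degrees apart, tops 47, 52, 57, 62, 67, 72 mm above the table, rising clockwise seen from above (the highest is next to the lowest). Origin on its axis 26 mm above the table, z up.
- turret_knob (a point): Grip point of the turret's knob, on the axis 94 mm above the table. Upright fluted cylinder 36 mm across, top 108 mm above the table. It turns endlessly either way about this fixed axis, on a slender spindle: keep sideways pushes below about 10 N. A sprung plunger clicks every 60 degrees: 0.15 N m to leave a click, fading to nothing half way; let go, it snaps to the nearest.
- stop3_seat (a point): Foot of the third-lowest stop screw (top 57 mm above the table), at the top of the six-lobed plate, 36 mm above the table and 36 mm from the turret's axis; it goes round with the turret. At the start this stop is two or three clicks from the working place (seldom, the turret was left between two clicks).
- index_mark (a point): The turret's working place, a fixed point on the press 36 mm above the table and 36 mm from the turret's axis towards the hinge; the lid's stop bolt comes down over it. A stop is clicked home for use when its foot is at this point.
- lid: Press lid, 1.0 kg: two steel side rails, steel plate, white board. Origin at the middle of the hinge axis, 58 mm above the table; x points from handle to hinge. It starts open at about 106 degrees, leaning back on its hinge stop, and swings freely: let go past upright, it falls shut and bangs. Level lid = closed; on the third stop it rests 2 to 6 degrees up.
- stop_bolt (a point): Nominal tip of the lid's ball-ended stop bolt, 12 mm across, under a tongue of the lid, 159 mm from the hinge axis; with the lid level it is 45 mm above the table. The real bolt is screwed up to 5 mm further in or out and locked, which this point does not show: where the lid meets the stop must be felt. Steel on steel: the force builds at once.
- handle (a point): Middle of the lid's handle: round black bar 18 mm across, 126 mm long between the rails, parallel to the hinge axis and 275 mm from it; nothing in front of it; with the lid down the turret knob stands 53 mm behind it. On the third stop it is about 79 mm above the table (9 mm more or less with the bolt's setting). Holding the lid near level takes about 4 N at the handle.
- hinge (a point): Middle of the lid's hinge axis (along press y), fixed to the press, 58 mm above the table.
- wrench: Bystander: loose open-ended wrench, 160 mm long, on the table; origin at its underside. Not to be moved.
- scraper: Bystander: loose scraper, 250 mm long, on the table; origin at its underside. Not to be moved.
- brush: Bystander: loose crumb brush, 200 mm long, on the table; origin at its underside. Not to be moved.
- bowl: Bystander: loose steel bowl, 150 mm across, 55 mm high, on the table; origin at its underside. Not to be moved.
- sanitiser: Bystander: loose white bottle, 64 mm across, 170 mm high, on the table; origin at its underside. Not to be moved.
- screw_tub: Bystander: loose grey tub, 64 mm across, 50 mm high, on the table; origin at its underside. Not to be moved.
- thermometer: Bystander: loose probe thermometer, 180 mm long, on the table; origin at its underside. Not to be moved.

How it is judged:
On the way, in this order (a step that is already met when the one before it is completed fails the run):
1. the stop next to the third one is clicked home on the way, lid still open (horizontal distance between stop3_seat and index_mark between 0.033 and 0.039 m and height (world z) of handle above 0.2 m), for 0.2 s.
2. the third-lowest stop is clicked home and the turret is let go, lid still open (horizontal distance between stop3_seat and index_mark below 0.004 m and contact force between the arm and turret below 0.3 N and height (world z) of handle above 0.2 m), for 0.2 s.
3. the lid is pressed onto the third stop with 16 to 34 N between bolt and stop (about 5 to 15 N at the handle) (horizontal distance between stop3_seat and index_mark below 0.004 m and contact force between lid and turret between 16 and 34 N), for 0.3 s.
At the end, for the whole second after the job is handed in: The third-lowest stop is home in the working place (its foot within 4 mm of the index mark), the lid rests on it with its own weight (more than 3 N), handle below 100 mm, lid and turret at rest and let go (horizontal distance between stop3_seat and index_mark below 0.004 m and contact force between lid and turret above 3 N and angular speed of each of lid, turret below 0.05 rad/s and height (world z) of handle below 0.1 m); the robot touches nothing.
It fails at once if the lid bangs or is forced onto the turret (more than 42 N between them) (contact force between lid and turret above 42 N).
It fails at once if the knob is strained: the robot's push on the turret exceeds 15 N (contact force between the arm and turret above 15 N).
It fails at once if a bystander is moved more than 30 mm (distance of any of wrench, scraper, brush, bowl, sanitiser, screw_tub, thermometer from where it was at the start of the episode above 0.03 m).
It also fails if it takes over 72 s, if anything falls off the work surface, if the arm or the gripper's body presses on something with over 40 N, if the wrist force passes 120 N, or if a joint passes its speed limit or range.

### The arm

A 6-joint arm with a two-finger parallel gripper is mounted at the origin on the work surface. World frame = base frame: x ahead of the robot, y to its left, z up, the work surface at z = 0. Lengths are in m, angles in rad, forces in N, time in s.
With the tool pointing down it reaches from about 0.25 to 0.725 m from the base axis. Payload 4 kg.
Tool frame: the origin (TCP) lies midway between the tips of the shut fingers; the grasp point (between the pads) lies 19 mm behind it; z points along the fingers, y is the direction in which the jaws open and shut (so a half turn about z gives the same grasp; the last joint's range is limited). The gripper opens to 85 mm and grips with 20 to 120 N. Pads are 22 mm wide; open, the fingers measure 114 mm over their backs; the gripper's body (76 mm by 85 mm) begins 54 mm behind the grasp point. The pads swing forward as they close: fully open they stand 13 mm farther back than shut.
Start: joints at [1.13, 0.241, 0.005, 1.335, 0, 1.571], TCP at [0.213, 0.452, 0.231] pointing down, gripper open.
Joint ranges: [-2.72, 2.72], [-1.05, 1.87], [-1.09, 1.28], [-1.99, 2.15], [-1.42, 1.44], [-3.14, 3.14]. Speed limits (rad/s): [2.79, 2.79, 3.14, 3.14, 3.14, 3.14].

### API

Orientations are given as a unit quaternion [x, y, z, w].
In Python, from workcell import monitor, cams, order gives the robot as it stands.
- The arm moves only by the tool send_rows, never from a script. Its argument "moves" is a list of rows, each a list of 4 numbers: the shift along the tool's x, y, z as a fraction of full scale, then the turn about the tool's z as a fraction of full scale. A call has 1 to 20 rows; each row shifts and turns the commanded pose from where the row before left it, along the tool's axes as they then stand; what a row does not reach is not made up. Full scale, the value 1, is 100 cm for a shift and 0.1 rad for a turn. A row lasts 1/10 s, in which the tool goes at most 50 mm and 8.59 degrees, less where a joint would pass 70% of its speed; a pose out of reach is approached as far as the arm can. A call with a number of a shift or a turn outside -1 to 1 is refused whole. A call with a gripper value outside its range is refused whole. "claw" is the gripper's target within -1 to 1 (fully open at 1, half-way at 0, shut at -1), set as the call begins (left out, the last holds). The fingers move at their own pace and stop on an object; the grip force is fixed at half the most. Time passes only in rows, so rows that do not move let the fingers close. It gives the time, the measured TCP pose, the force and the opening at its end, in the units of the state.
- monitor.get_obs(): the state, without advancing time (a new reading comes with each control period).
- cams.camera(name): name is "side" or "top"; returns (picture, depth): 400x640x3 uint8, blue, green, red; 400x640 float32, m along the optical axis (not along the pixel's ray), 0 where there is no reading.
- cams.camera_info(name): a dict with "intrinsics" (3x3 intrinsics, pixels), "T" (4x4, takes a point from camera to world coordinates). Camera axes: x right, y up, looking along -z (the intrinsics and any distortion apply to the point x, -y, -z); pixel columns grow to the right and rows downward; lengths in m; the calibration is good to about 2 mm. A picture is of the moment at which its call begins. camera_info takes no time and is no camera call.
- order.job_done(): hands the job in, once; it reports no verdict.
The state is a dict: "clock": time; "joint_pos": joint angles; "joint_vel": joint speeds; "tau": joint torques, N m; "eef_pos": TCP position; "tool_rot": TCP orientation; "ft_force": force on the tool from outside, world axes, zero at the start; "ft_torque": the same for the moment, N m; "grip_width": finger opening in m.
Only numpy, scipy, OpenCV 4.12 (cv2) and the standard library are available. Lean on these libraries where they do the work, as an engineer would, in place of code of your own. Each camera call takes 0.05 s, during which the arm holds its last target.

## Working session

There is one attempt and no reset: what is moved stays moved. The work goes in short steps, Python scripts to look and compute and a tool call to move; the robot and the scene stay as the last step left them, time stands still between calls to the robot, and variables do not carry over. Pictures are saved under pics/ and viewed, and the job is handed in when it is done.

Besides the shell and the picture viewer there is one more tool, called after "Call:" in YAML: its name, and indented under it one key for each argument. send_rows: Moves the arm, as the interface text tells. Its arguments: {"type":"object","properties":{"moves":{"type":"array","items":{"type":"array","items":{"type":"number","minimum":-1,"maximum":1}}},"claw":{"type":"number"}},"required":["moves"]}

```bash
ls; mkdir -p pics; cat > h.py <<'E'
import numpy as np,cv2
from workcell import monitor,cams,order
def grab(n,tag):
    im,d=cams.camera(n); cv2.imwrite(f'pics/{tag}.png',im); np.save(f'pics/{tag}.npy',d); return im,d
def world(n,d,u,v):
    i=cams.camera_info(n);K=np.array(i['intrinsics']);T=np.array(i['T'])
    u=np.asarray(u,float);v=np.asarray(v,float)
    z=d[v.astype(int),u.astype(int)]
    x=(u-K[0,2])/K[0,0]*z;y=(v-K[1,2])/K[1,1]*z
    P=np.stack([x,-y,-z,np.ones_like(z)],-1)
    return (P@T.T)[...,:3]
def proj(n,P):
    i=cams.camera_info(n);K=np.array(i['intrinsics']);T=np.array(i['T'])
    p=np.c_[np.atleast_2d(P),np.ones(len(np.atleast_2d(P)))]@np.linalg.inv(T).T
    x,y,z=p[:,0],-p[:,1],-p[:,2]
    return np.c_[K[0,0]*x/z+K[0,2],K[1,1]*y/z+K[1,2]]
E
python3 - <<'E'
from h import *
for n in('top','side'):
    grab(n,n+'0'); print(cams.camera_info(n))
print(monitor.get_obs())
E
```

```text
pics
{'intrinsics': array([[429.88624649,   0.        , 326.44676012],
       [  0.        , 429.88624649, 202.78218797],
       [  0.        ,   0.        ,   1.        ]]), 'T': array([[ 0.01496913,  0.99489688, -0.09978042,  0.42953173],
       [-0.99988616,  0.01470496, -0.00338242, -0.01315937],
       [-0.00189789,  0.09981969,  0.99500373,  1.35351849],
       [ 0.        ,  0.        ,  0.        ,  1.        ]])}
{'intrinsics': array([[421.89187246,   0.        , 318.68184133],
       [  0.        , 421.89187246, 199.64073664],
       [  0.        ,   0.        ,   1.        ]]), 'T': array([[ 0.99212781,  0.04701644, -0.11606839,  0.4251285 ],
       [-0.12414241,  0.49111013, -0.86220618, -1.01869119],
       [ 0.0164645 ,  0.86982774,  0.49308075,  0.66188861],
       [ 0.        ,  0.        ,  0.        ,  1.        ]])}
{'clock': 0.1, 'joint_pos': array([1.13000948e+00, 2.41357914e-01, 3.87493662e-03, 1.33520760e+00,
       9.78985948e-07, 1.57080543e+00]), 'joint_vel': array([-0.00089148, -0.00096955,  0.00197269, -0.00087776,  0.00110792,
       -0.00015695]), 'tau': array([-3.17893807e-05, -3.73138332e+01,  2.53009665e+01,  1.08945463e-02,
       -5.26686210e-05, -9.41398639e-06]), 'eef_pos': array([0.21308591, 0.45170068, 0.23049796]), 'tool_rot': array([ 2.18617888e-01,  9.75810085e-01, -9.24109003e-04, -2.07527711e-04]), 'ft_force': array([ 0.69021847, -0.54071372, -0.02362658]), 'ft_torque': array([0.00848041, 0.00893496, 0.02501715]), 'grip_width': 0.08558309134879621}
```

View pics/top0.png

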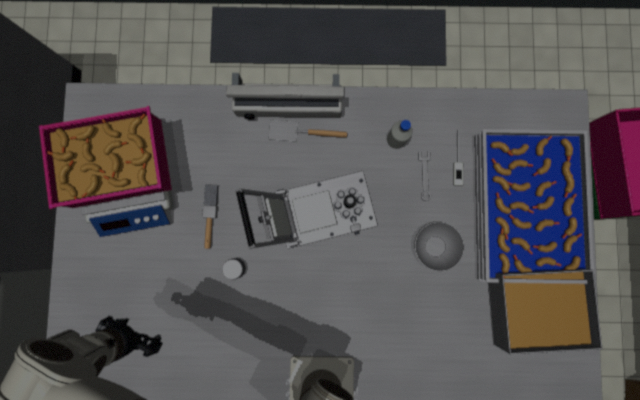

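View pics/side0.png

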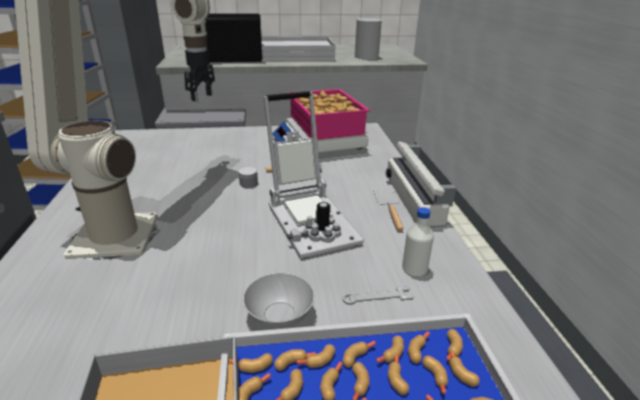

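```bash
python3 - <<'E'
from h import *
im=cv2.imread('pics/top0.png');d=np.load('pics/top0.npy')
c=im[165:255,230:390];cv2.imwrite('pics/tc.png',cv2.resize(c,(800,450),interpolation=cv2.INTER_CUBIC))
im=cv2.imread('pics/side0.png')
c=im[190:260,260:370];cv2.imwrite('pics/sc.png',cv2.resize(c,(800,510),interpolation=cv2.INTER_CUBIC))
for u,v in[(349,201),(350,203),(316,208),(335,190),(363,175),(376,214),(302,243)]:print(u,v,world('top',d,u,v))
z=world('top',d,*np.meshgrid(np.arange(640),np.arange(400)))[...,2]
np.set_printoptions(linewidth=250)
print((z[184:222,330:372]*1000).astype(int)[::1])
E
```

```text
349 201 [ 0.56023049 -0.07434992  0.11171604]
350 203 [ 0.55493622 -0.0775655   0.10674813]
316 208 [0.54474323 0.02311906 0.03947086]
335 190 [ 0.60370711 -0.03475269  0.02084658]
363 175 [ 0.65282683 -0.12212286  0.0183226 ]
376 214 [ 0.53180087 -0.16513133  0.00269506]
302 243 [0.43727047 0.06468811 0.02551608]
[[25 22 22 ... -5  1  2]
 [28 21 26 ...  3 -3  0]
 [24 20 22 ...  1  3  1]
 ...
 [40 40 40 ... 23 20 22]
 [38 38 41 ... 22 21 23]
 [42 39 37 ... 23 21 22]]
```

View pics/tc.png

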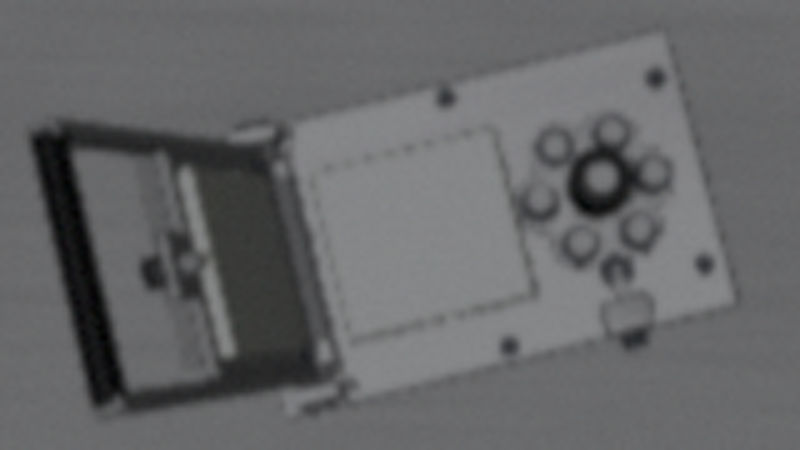

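View pics/sc.png

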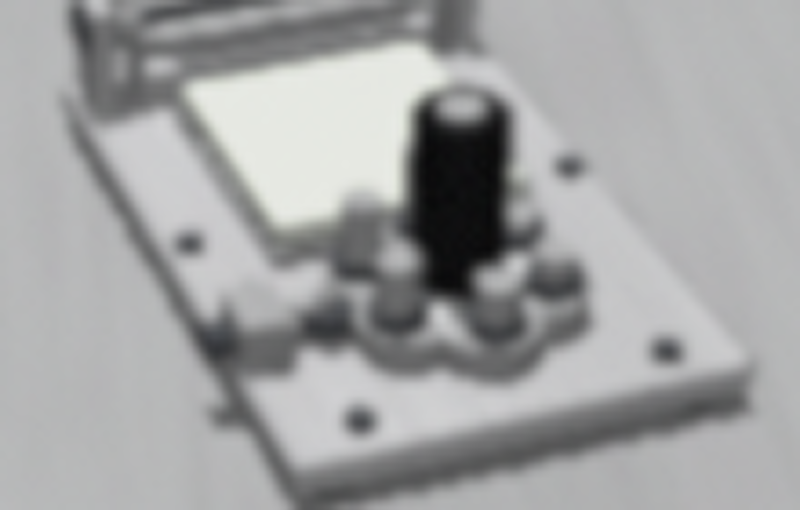

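```bash
cat >> h.py <<'E'
def ray(n,u,v,z):
    i=cams.camera_info(n);K=np.array(i['intrinsics']);T=np.array(i['T'])
    r=T[:3,:3]@np.array([(u-K[0,2])/K[0,0],-(v-K[1,2])/K[1,1],-1]);o=T[:3,3]
    return o+r*(z-o[2])/r[2]
E
python3 - <<'E'
from h import *
d=np.load('pics/top0.npy');np.set_printoptions(precision=4,suppress=True,linewidth=200)
def c(u,v):return u/5+230-.4,v/5+165-.4
for nm,(u,v),z in [('cornA',(665,30),.022),('cornB',(737,302),.022),('upL',(290,125),.022),('lowL',(300,415),.022),('bd1',(495,127),.03),('bd2',(537,295),.03),('bd3',(352,342),.03),('bd4',(312,172),.03),('knob',(604,178),.108),('hA',(446,97),.022),('hB',(656,77),.022),('hC',(705,264),.022),('hD',(510,347),.022)]:
    print(nm,ray('top',*c(u,v),z))
W=world('top',d,*np.meshgrid(np.arange(640),np.arange(400)))
for u,v in[(540,202),(557,146),(612,132),(654,174),(641,230),(581,245)]:
    a,b=c(u,v);a=round(a);b=round(b)
    print((u,v),np.round(1000*W[b-2:b+3,a-2:a+3,2]).astype(int).tolist(), ray('top',*c(u,v),.058))
m=(W[...,2]>.095)&(W[...,2]<.125)&(np.hypot(W[...,0]-.555,W[...,1]+.076)<.03)
print(W[m].mean(0),np.median(W[m],0),m.sum())
E
```

```text
cornA [ 0.6662 -0.1205  0.022 ]
cornB [ 0.4962 -0.1662  0.022 ]
upL [0.6026 0.1133 0.022 ]
lowL [0.4226 0.1028 0.022 ]
bd1 [ 0.6022 -0.0147  0.03  ]
bd2 [ 0.4983 -0.0421  0.03  ]
bd3 [0.4677 0.0712 0.03  ]
bd4 [0.5725 0.0982 0.03  ]
knob [ 0.563  -0.0786  0.108 ]
hA [0.6217 0.0162 0.022 ]
hB [ 0.6363 -0.115   0.022 ]
hC [ 0.5195 -0.1463  0.022 ]
hD [ 0.4663 -0.026   0.022 ]
(540, 202) [[68, 72, 71, 71, 75], [78, 68, 72, 70, 75], [72, 71, 74, 72, 79], [69, 73, 69, 72, 43], [49, 62, 59, 45, 39]] [ 0.5532 -0.0426  0.058 ]
(557, 146) [[48, 46, 42, 48, 44], [50, 51, 45, 49, 49], [49, 51, 51, 49, 49], [43, 49, 43, 48, 45], [45, 51, 45, 45, 47]] [ 0.5875 -0.0525  0.058 ]
(612, 132) [[54, 53, 59, 48, 52], [54, 50, 57, 55, 57], [54, 59, 46, 56, 50], [53, 53, 56, 54, 53], [40, 47, 52, 51, 42]] [ 0.5966 -0.0858  0.058 ]
(654, 174) [[39, 58, 59, 60, 61], [55, 55, 59, 62, 56], [55, 58, 60, 59, 58], [55, 58, 59, 53, 51], [42, 53, 63, 58, 46]] [ 0.5713 -0.1115  0.058 ]
(641, 230) [[60, 63, 65, 63, 39], [62, 64, 67, 62, 54], [64, 62, 64, 62, 45], [64, 70, 61, 58, 44], [48, 42, 45, 44, 36]] [ 0.5371 -0.1039  0.058 ]
(581, 245) [[65, 70, 66, 68, 70], [71, 63, 71, 68, 71], [68, 67, 71, 64, 66], [52, 66, 69, 1354, 45], [43, 44, 42, 46, 40]] [ 0.5275 -0.0677  0.058 ]
[ 0.5632 -0.0766  0.1083] [ 0.5632 -0.0772  0.1088] 127
```

```bash
cat >> h.py <<'E'
from scipy.spatial.transform import Rotation as R
def st(P=None):
    o=monitor.get_obs();M=R.from_quat(o['tool_rot']).as_matrix()
    print('t',round(o['clock'],2),'p',np.round(o['eef_pos'],4),'phi',round(np.degrees(np.arctan2(M[1,1],M[0,1])),2),'z',np.round(M[:,2],3),'j6',round(o['joint_pos'][5],2),
     'F',np.round(o['ft_force'],2),'Ft',np.round(M.T@o['ft_force'],2),'T',np.round(o['ft_torque'],2),'w',round(o['grip_width'],4))
    if P is not None:print('delta tool mm',np.round(1000*M.T@(np.array(P)-o['eef_pos']),1))
E
```

Call:
send_rows:
  moves:
    - [0,0,0,-1]
    - [0,0,0,-1]
    - [0,0,0,-1]
    - [0,0,0,-1]
    - [0,0,0,-1]
    - [0,0,0,-1]
    - [0,0,0,-1]

```text
clock: 0.8
eef_pos: [0.2132, 0.4518, 0.2307]
tool_rot: [-0.131, 0.991, -0.001, -0.0]
ft_force: [-1.2, 0.7, 0.6]
grip_width: 0.0854
```

```bash
python3 -c "
from h import *
st([.36,-.03,.2]);st([.563,-.0775,.2])"
```

```text
t 0.8 p [0.2132 0.4518 0.2307] phi 105.09 z [-0.001 -0.001 -1.   ] j6 0.87 F [-1.17  0.72  0.61] Ft [ 0.94  1.   -0.61] T [ 0.   -0.07 -0.01] w 0.0854
delta tool mm [ -16.4 -503.4   31.2]
t 0.8 p [0.2132 0.4518 0.2307] phi 105.09 z [-0.001 -0.001 -1.   ] j6 0.87 F [-1.17  0.72  0.61] Ft [ 0.94  1.   -0.61] T [ 0.   -0.07 -0.01] w 0.0854
delta tool mm [-200.1 -602.1   31.2]
```

Call:
send_rows:
  moves:
    - [0,-0.02,0,0]
    - [0,-0.035,0,0]
    - [0,-0.04,0,0]
    - [0,-0.04,0,0]
    - [0,-0.04,0,0]
    - [0,-0.04,0,0]
    - [0,-0.04,0,0]
    - [0,-0.04,0,0]
    - [0,-0.04,0,0]
    - [0,-0.04,0,0]
    - [-0.015,-0.04,0.005,0]
    - [-0.03,-0.04,0.005,0]
    - [-0.035,-0.04,0.005,0]
    - [-0.035,-0.035,0.005,0]
    - [-0.035,-0.03,0.005,0]
    - [-0.03,-0.025,0.005,0]
    - [-0.02,-0.015,0,0]
    - [0,0,0,0]
    - [0,0,0,0]

```text
clock: 2.7
eef_pos: [0.5569, -0.0745, 0.2005]
tool_rot: [-0.129, 0.992, 0.0, -0.001]
ft_force: [-0.2, -0.2, -0.1]
grip_width: 0.0852
```

```bash
python3 -c "
from h import *
st([.563,-.0775,.15])"
```

```text
t 2.7 p [ 0.5569 -0.0745  0.2005] phi 104.82 z [-0.003  0.    -1.   ] j6 -0.39 F [-0.21 -0.2  -0.07] Ft [ 0.25 -0.14  0.07] T [-0.1   0.03  0.02] w 0.0852
delta tool mm [-5.2 -4.5 50.5]
```

```bash
python3 -c "
from h import *
print(ray('side',461/7.27+260-.4,108/7.286+190-.4,.108))
print(ray('side',461/7.27+260-.4,108/7.286+190+.4,.108))"
```

```text
[ 0.56362684 -0.07636007  0.108     ]
[ 0.56307607 -0.08046394  0.108     ]
```

Call:
send_rows:
  moves:
    - [-0.005,-0.0045,0.02,0]
    - [0,0,0.03,0]
    - [0,0,0,0]
  claw: 0.4

```text
clock: 3.0
eef_pos: [0.5593, -0.0765, 0.148]
tool_rot: [-0.13, 0.992, 0.001, -0.004]
ft_force: [-0.7, -0.2, -1.4]
grip_width: 0.0598
```

Call:
send_rows:
  moves:
    - [0,0,0.02,0]
    - [0,0,0.025,0]
    - [0,0,0.018,0]
    - [0,0,0,0]
    - [0,0,0,0]

```text
clock: 3.5
eef_pos: [0.5634, -0.0772, 0.0901]
tool_rot: [-0.129, 0.992, -0.0, 0.0]
ft_force: [-0.4, -0.2, 0.0]
grip_width: 0.0597
```

```bash
python3 -c "
from h import *
st([.563,-.0775,.084])
im,_=grab('top','t1'); cv2.imwrite('pics/t1c.png',cv2.resize(im[150:260,270:430],(800,550)))
im,_=grab('side','s1'); cv2.imwrite('pics/s1c.png',cv2.resize(im[130:260,250:410],(739,600)))"
```

```text
t 3.5 p [ 0.5634 -0.0772  0.0901] phi 104.88 z [ 0.001 -0.    -1.   ] j6 -0.4 F [-0.4  -0.19  0.01] Ft [ 0.43 -0.08 -0.01] T [ 0.03  0.02 -0.07] w 0.0597
delta tool mm [ 0.5 -0.1  6.1]
```

View pics/s1c.png

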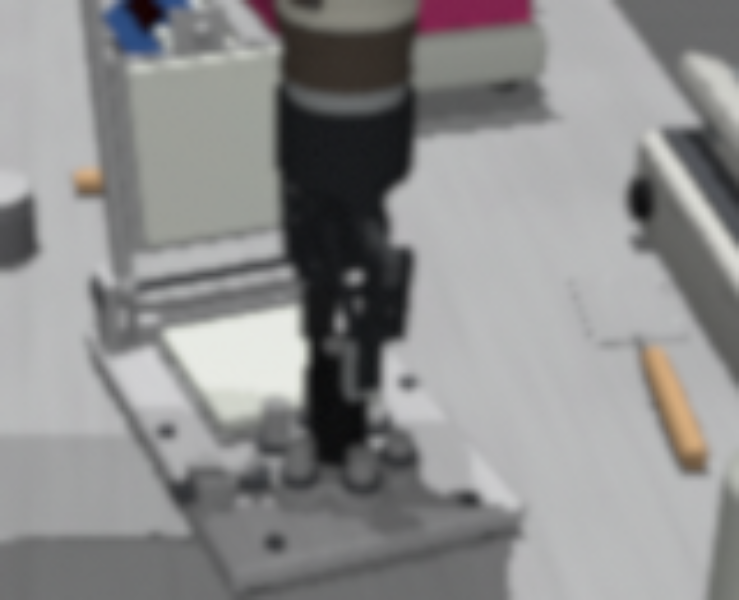

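Call:
send_rows:
  moves:
    - [0,0,0.007,0]
    - [0,0,0,0]
    - [0,0,0,0]
    - [0,0,0,0]
  claw: -0.06

```text
clock: 4.0
eef_pos: [0.5635, -0.0776, 0.0818]
tool_rot: [-0.129, 0.992, -0.0, 0.0]
ft_force: [-1.0, 1.1, 0.8]
grip_width: 0.04
```

```bash
python3 -c "
from h import *
st([.563,-.0775,.083])"
```

```text
t 4.0 p [ 0.5635 -0.0776  0.0818] phi 104.85 z [ 0. -0. -1.] j6 -0.4 F [-0.96  1.14  0.83] Ft [ 0.64  1.35 -0.83] T [-0.03 -0.03  0.  ] w 0.04
delta tool mm [ 0.4  0.2 -1.2]
```

Call:
send_rows:
  moves:
    - [0,0,0,0]
    - [0,0,0,0]
    - [0,0,0,0]
  claw: -0.11

```text
clock: 4.3
eef_pos: [0.5634, -0.0773, 0.0818]
tool_rot: [-0.129, 0.992, 0.0, 0.0]
ft_force: [-0.7, 1.5, 2.3]
grip_width: 0.0383
```

```bash
python3 -c "
from h import *
st()"
```

```text
t 4.3 p [ 0.5634 -0.0773  0.0818] phi 104.86 z [ 0.  0. -1.] j6 -0.4 F [-0.67  1.52  2.3 ] Ft [ 0.26  1.64 -2.3 ] T [0.28 0.1  0.01] w 0.0383
```

Call:
send_rows:
  moves:
    - [0,0,0,0]
    - [0,0,0,0]
    - [0,0,0,0]
  claw: -0.14

```text
clock: 4.6
eef_pos: [0.5633, -0.0768, 0.0818]
tool_rot: [-0.13, 0.992, 0.001, 0.0]
ft_force: [-2.3, 4.7, 3.8]
grip_width: 0.0367
```

```bash
python3 -c "
from h import *
st()"
```

```text
t 4.6 p [ 0.5633 -0.0768  0.0818] phi 104.89 z [-0.     0.001 -1.   ] j6 -0.4 F [-2.33  4.7   3.8 ] Ft [ 1.05  5.14 -3.79] T [1.07 0.36 0.02] w 0.0367
```

Call:
send_rows:
  moves:
    - [0,0.0005,0,0]
    - [0,0.0005,0,0]
    - [0,0,0,0]

```text
clock: 4.9
eef_pos: [0.5633, -0.0767, 0.0816]
tool_rot: [-0.129, 0.992, -0.0, 0.0]
ft_force: [-1.1, 3.1, 1.8]
grip_width: 0.0366
```

```bash
python3 -c "
from h import *
st()"
```

```text
t 4.9 p [ 0.5633 -0.0767  0.0816] phi 104.85 z [ 0. -0. -1.] j6 -0.39 F [-1.1   3.11  1.77] Ft [ 0.27  3.28 -1.77] T [ 0.61  0.16 -0.01] w 0.0366
```

Call:
send_rows:
  moves:
    - [0,0,0,0]
    - [0,0,0,0]
  claw: -0.16

```text
clock: 5.1
eef_pos: [0.5632, -0.0764, 0.0817]
tool_rot: [-0.129, 0.992, 0.0, 0.0]
ft_force: [-1.2, 3.9, 2.7]
grip_width: 0.036
```

```bash
python3 -c "
from h import *
st()"
```

```text
t 5.1 p [ 0.5632 -0.0764  0.0817] phi 104.86 z [ 0.  0. -1.] j6 -0.39 F [-1.18  3.93  2.72] Ft [ 0.13  4.1  -2.71] T [ 0.91  0.23 -0.01] w 0.036
```

Call:
send_rows:
  moves:
    - [0,0.0005,0,0]
    - [0,0.0006,0,0]
    - [0,0,0,0]
  claw: -0.17

```text
clock: 5.4
eef_pos: [0.5632, -0.0763, 0.0818]
tool_rot: [-0.129, 0.992, -0.001, 0.0]
ft_force: [0.0, 0.4, 3.4]
grip_width: 0.0354
```

```bash
python3 -c "
from h import *
st()"
```

```text
t 5.4 p [ 0.5632 -0.0763  0.0818] phi 104.82 z [ 0.001 -0.002 -1.   ] j6 -0.39 F [0.02 0.42 3.42] Ft [-0.13  0.39 -3.42] T [ 0.19  0.07 -0.  ] w 0.0354
```

Call:
send_rows:
  moves:
    - [0,0,0,0]
    - [0,0,0,0]
    - [0,0,0,0.7]
    - [0,0,0,1]
    - [0,0,0,1]
    - [0,0,0,1]
    - [0,0,0,1]
    - [0,0,0,1]
    - [0,0,0,1]
    - [0,0,0,1]
    - [0,0,0,1]
    - [0,0,0,1]
    - [0,0,0,1]
    - [0,0,0,1]
    - [0,0,0,1]
    - [0,0,0,1]
    - [0,0,0,1]
    - [0,0,0,1]
  claw: 0.1

```text
clock: 7.2
eef_pos: [0.5626, -0.0759, 0.0812]
tool_rot: [0.611, 0.791, -0.001, -0.0]
ft_force: [0.1, 0.6, 0.7]
grip_width: 0.0468
```

Call:
send_rows:
  moves:
    - [0,0,0,0]
    - [0,0,0,0]
    - [0,0,0,0]
  claw: -0.1

```text
clock: 7.5
eef_pos: [0.5628, -0.0756, 0.0815]
tool_rot: [0.609, 0.793, -0.0, -0.0]
ft_force: [-0.4, -1.2, -0.7]
grip_width: 0.0382
```

```bash
python3 -c "
from h import *
st()"
```

```text
t 7.5 p [ 0.5628 -0.0756  0.0815] phi 14.97 z [-0. -0. -1.] j6 1.18 F [-0.43 -1.18 -0.69] Ft [-1.03 -0.72  0.69] T [-0.01 -0.01 -0.01] w 0.0382
```

Call:
send_rows:
  moves:
    - [0,0,0,0]
    - [0,0,0,0]
    - [0,0,0,0]
  claw: -0.14

```text
clock: 7.8
eef_pos: [0.5632, -0.0755, 0.0817]
tool_rot: [0.609, 0.793, 0.0, 0.0]
ft_force: [1.7, -0.5, -0.3]
grip_width: 0.0368
```

```bash
python3 -c "
from h import *
st()"
```

```text
t 7.8 p [ 0.5632 -0.0755  0.0817] phi 14.92 z [ 0.001 -0.    -1.   ] j6 1.18 F [ 1.71 -0.46 -0.28] Ft [-0.89  1.54  0.28] T [ 0.   -0.27 -0.05] w 0.0368
```

Call:
send_rows:
  moves:
    - [-0.0007,0.0005,0,0]
    - [0,0,0,0]
    - [0,0,0,0]
  claw: -0.17

```text
clock: 8.1
eef_pos: [0.5636, -0.0754, 0.0819]
tool_rot: [0.609, 0.793, 0.0, -0.0]
ft_force: [1.6, 3.3, 1.0]
grip_width: 0.0359
```

```bash
python3 -c "
from h import *
st()"
```

```text
t 8.1 p [ 0.5636 -0.0754  0.0819] phi 14.93 z [ 0.     0.001 -1.   ] j6 1.18 F [1.56 3.32 0.97] Ft [ 2.81  2.36 -0.96] T [ 0.61 -0.14  0.01] w 0.0359
```

Call:
send_rows:
  moves:
    - [0,0,0,0]
    - [0,0.0006,0,0]
    - [0,0,0,0]
  claw: -0.08

```text
clock: 8.4
eef_pos: [0.5639, -0.0763, 0.0814]
tool_rot: [0.61, 0.793, -0.0, -0.0]
ft_force: [0.3, -0.2, -0.2]
grip_width: 0.0393
```

```bash
python3 -c "
from h import *
st()"
```

```text
t 8.4 p [ 0.5639 -0.0763  0.0814] phi 14.88 z [-0.001 -0.001 -1.   ] j6 1.18 F [ 0.34 -0.16 -0.17] Ft [-0.24  0.29  0.17] T [-0.04  0.   -0.  ] w 0.0393
```

Call:
send_rows:
  moves:
    - [0,0,0,0]
    - [0,0,0,0]
    - [0,0,0,0]
  claw: -0.17

```text
clock: 8.7
eef_pos: [0.5639, -0.0762, 0.0815]
tool_rot: [0.61, 0.793, -0.0, -0.0]
ft_force: [-0.2, -1.3, -0.0]
grip_width: 0.0356
```

```bash
python3 -c "
from h import *
st()"
```

```text
t 8.7 p [ 0.5639 -0.0762  0.0815] phi 14.88 z [-0.001 -0.001 -1.   ] j6 1.18 F [-0.24 -1.25 -0.02] Ft [-1.15 -0.56  0.02] T [-0.23  0.11  0.01] w 0.0356
```

Call:
send_rows:
  moves:
    - [0,0,0,0]
    - [0,0,0,0]
    - [0,0,0,-0.5]
    - [0,0,0,-0.7]
    - [0,0,0,-0.7]
  claw: -0.25

```text
clock: 9.2
eef_pos: [0.5639, -0.0762, 0.0818]
tool_rot: [0.531, 0.848, -0.0, -0.0]
ft_force: [-0.8, -0.1, 0.8]
grip_width: 0.0341
```

```bash
python3 -c "
from h import *
st()"
```

```text
t 9.2 p [ 0.5639 -0.0762  0.0818] phi 25.91 z [-0.    -0.001 -1.   ] j6 0.98 F [-0.77 -0.12  0.81] Ft [ 0.23 -0.75 -0.81] T [-0.35  0.34 -0.14] w 0.0341
```

Call:
send_rows:
  moves:
    - [0,0,0,-0.8]
    - [0,0,0,-0.8]
    - [0,0,0,-0.8]
    - [0,0,0,-0.8]

```text
clock: 9.6
eef_pos: [0.5639, -0.0762, 0.0817]
tool_rot: [0.388, 0.921, -0.0, -0.0]
ft_force: [-1.1, -1.8, 1.5]
grip_width: 0.0346
```

```bash
python3 -c "
from h import *
st()"
```

```text
t 9.6 p [ 0.5639 -0.0762  0.0817] phi 44.29 z [-0.    -0.001 -1.   ] j6 0.66 F [-1.08 -1.85  1.49] Ft [-0.57 -2.06 -1.49] T [-0.28  0.32 -0.02] w 0.0346
```

Call:
send_rows:
  moves:
    - [0,0,0,-0.8]
    - [0,0,0,-0.8]
    - [0,0,0,-0.8]
    - [0,0,0,-0.8]
    - [0,0,0,-0.8]
    - [0,0,0,-0.8]
    - [0,0,0,-0.6]
    - [0,0,0,0]
    - [0,0,0,0]

```text
clock: 10.5
eef_pos: [0.564, -0.0761, 0.0817]
tool_rot: [0.131, 0.991, -0.0, -0.0]
ft_force: [-1.9, -1.6, 1.3]
grip_width: 0.0343
```

```bash
python3 -c "
from h import *
st()"
```

```text
t 10.5 p [ 0.564  -0.0761  0.0817] phi 74.98 z [-0. -0. -1.] j6 0.13 F [-1.89 -1.57  1.34] Ft [ 1.42 -2.01 -1.34] T [-0.37  0.43 -0.03] w 0.0343
```

Call:
send_rows:
  moves:
    - [0,0,0,0]
    - [0,0,0,0]
    - [0,0,0,0]
    - [0,0,0,0]
    - [0,0,0,0]
  claw: 0.05

```text
clock: 11.0
eef_pos: [0.5643, -0.0758, 0.0817]
tool_rot: [0.13, 0.992, 0.0, 0.0]
ft_force: [0.7, -0.1, 0.5]
grip_width: 0.045
```

```bash
python3 -c "
from h import *
st()
im,_=grab('side','s2'); cv2.imwrite('pics/s2c.png',cv2.resize(im[170:260,260:370],(733,600),interpolation=2))"
```

```text
t 11.0 p [ 0.5643 -0.0758  0.0817] phi 75.06 z [ 0.  0. -1.] j6 0.13 F [ 0.73 -0.07  0.47] Ft [-0.73  0.12 -0.47] T [ 0.   -0.   -0.02] w 0.045
```

View pics/s2c.png

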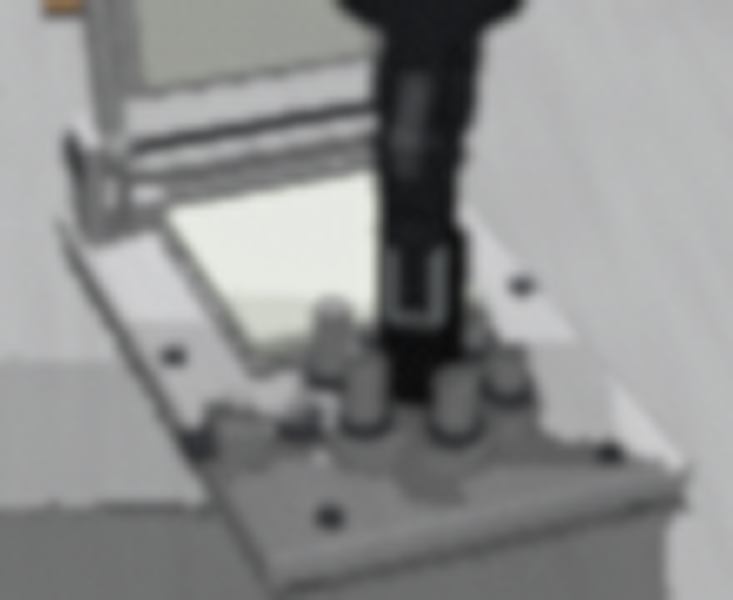

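Call:
send_rows:
  moves:
    - [0.0002,-0.0004,0,0]
    - [0,0,0,0]
    - [0,0,0,0]
    - [0,0,0,0]
    - [0,0,0,0]
  claw: -0.18

```text
clock: 11.55
eef_pos: [0.564, -0.0761, 0.0818]
tool_rot: [0.13, 0.992, 0.0, 0.0]
ft_force: [0.4, 0.5, 0.7]
grip_width: 0.0355
```

```bash
python3 -c "
from h import *
st()"
```

```text
t 11.55 p [ 0.564  -0.0761  0.0818] phi 75.06 z [ 0.  0. -1.] j6 0.13 F [0.36 0.49 0.72] Ft [-0.22  0.56 -0.72] T [ 0.1  -0.01 -0.09] w 0.0355
```

Call:
send_rows:
  moves:
    - [0,0,0,0]
    - [0,0,0,0]
    - [0,0,0,-0.5]
    - [0,0,0,-0.7]
    - [0,0,0,-0.7]
    - [0,0,0,-0.8]
    - [0,0,0,-0.8]
    - [0,0,0,-0.8]
    - [0,0,0,-0.8]
  claw: -0.25

```text
clock: 12.45
eef_pos: [0.564, -0.0761, 0.082]
tool_rot: [-0.126, 0.992, 0.0, 0.0]
ft_force: [0.0, 1.0, 3.2]
grip_width: 0.0344
```

```bash
python3 -c "
from h import *
st()"
```

```text
t 12.45 p [ 0.564  -0.0761  0.082 ] phi 104.47 z [ 0.001  0.    -1.   ] j6 -0.39 F [0.02 1.03 3.22] Ft [-0.28  0.99 -3.22] T [ 0.23  0.06 -0.03] w 0.0344
```

Call:
send_rows:
  moves:
    - [0,0,0,-0.8]
    - [0,0,0,-0.8]
    - [0,0,0,-0.8]
    - [0,0,0,-0.8]
    - [0,0,0,-0.8]
    - [0,0,0,-0.8]
    - [0,0,0,-0.6]
    - [0,0,0,0]
    - [0,0,0,0]

```text
clock: 13.35
eef_pos: [0.564, -0.076, 0.082]
tool_rot: [-0.384, 0.923, 0.0, 0.0]
ft_force: [-1.4, 2.1, 4.6]
grip_width: 0.0346
```

```bash
python3 -c "
from h import *
st()"
```

```text
t 13.35 p [ 0.564 -0.076  0.082] phi 135.16 z [ 0.001  0.    -1.   ] j6 -0.92 F [-1.42  2.12  4.58] Ft [-0.51  2.5  -4.58] T [ 0.36  0.16 -0.08] w 0.0346
```

Call:
send_rows:
  moves:
    - [0,0,0,0]
    - [0,0,0,0]
    - [0,0,0,0]
    - [0,0,0,0]
    - [0,0,0,0]
    - [0,0,0,0]
  claw: 0.05

```text
clock: 13.95
eef_pos: [0.5638, -0.0763, 0.0816]
tool_rot: [-0.384, 0.923, -0.0, -0.0]
ft_force: [-0.2, 0.2, 0.4]
grip_width: 0.0452
```

```bash
python3 -c "
from h import *
st()
im,_=grab('side','s3'); cv2.imwrite('pics/s3c.png',cv2.resize(im[170:260,260:370],(733,600),interpolation=2))"
```

```text
t 13.95 p [ 0.5638 -0.0763  0.0816] phi 135.21 z [-0. -0. -1.] j6 -0.92 F [-0.19  0.19  0.39] Ft [-0.    0.27 -0.39] T [ 0.01  0.02 -0.04] w 0.0452
```

View pics/s3c.png

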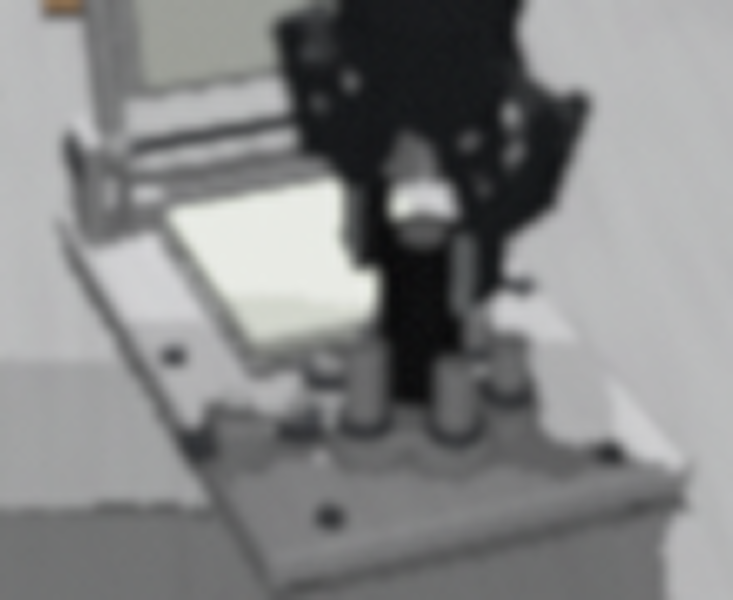

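Call:
send_rows:
  moves:
    - [0,0.0003,-0.0004,0]
    - [0,0,0,0]
    - [0,0,0,0]
    - [0,0,0,0]
    - [0,0,0,0]
  claw: -0.18

```text
clock: 14.5
eef_pos: [0.5637, -0.0762, 0.082]
tool_rot: [-0.384, 0.923, -0.0, -0.0]
ft_force: [1.4, -0.9, -0.9]
grip_width: 0.0357
```

```bash
python3 -c "
from h import *
st()"
```

```text
t 14.5 p [ 0.5637 -0.0762  0.082 ] phi 135.21 z [ 0. -0. -1.] j6 -0.92 F [ 1.4  -0.92 -0.9 ] Ft [-0.33 -1.64  0.9 ] T [-0.22 -0.15 -0.01] w 0.0357
```

Call:
send_rows:
  moves:
    - [0,0,0,0]
    - [0,0,0,0]
    - [0,0,0,-0.5]
    - [0,0,0,-0.7]
    - [0,0,0,-0.7]
    - [0,0,0,-0.8]
    - [0,0,0,-0.8]
    - [0,0,0,-0.8]
    - [0,0,0,-0.8]
  claw: -0.25

```text
clock: 15.4
eef_pos: [0.5638, -0.0762, 0.0822]
tool_rot: [-0.606, 0.795, -0.0, 0.0]
ft_force: [0.1, -2.2, -0.6]
grip_width: 0.0341
```

```bash
python3 -c "
from h import *
st()"
```

```text
t 15.4 p [ 0.5638 -0.0762  0.0822] phi 164.61 z [ 0. -0. -1.] j6 -1.44 F [ 0.15 -2.21 -0.57] Ft [ 2.09 -0.73  0.57] T [-0.25 -0.07 -0.01] w 0.0341
```

Call:
send_rows:
  moves:
    - [0,0,0,-0.8]
    - [0,0,0,-0.8]
    - [0,0,0,-0.8]
    - [0,0,0,-0.8]
    - [0,0,0,-0.8]
    - [0,0,0,-0.8]
    - [0,0,0,-0.6]
    - [0,0,0,0]
    - [0,0,0,0]

```text
clock: 16.3
eef_pos: [0.5639, -0.0762, 0.0822]
tool_rot: [0.795, -0.607, 0.0, -0.0]
ft_force: [2.1, -1.3, 0.8]
grip_width: 0.0343
```

```bash
python3 -c "
from h import *
st()"
```

```text
t 16.3 p [ 0.5639 -0.0762  0.0822] phi -164.7 z [ 0.001 -0.    -1.   ] j6 -1.97 F [ 2.09 -1.34  0.75] Ft [ 1.85 -1.66 -0.75] T [-0.37 -0.17  0.03] w 0.0343
```

Call:
send_rows:
  moves:
    - [0,0,0,0]
    - [0,0,0,0]
    - [0,0,0,0]
    - [0,0,0,0]
    - [0,0,0,0]
    - [0,0,0,0]
  claw: 0.2

```text
clock: 16.9
eef_pos: [0.5636, -0.0759, 0.0821]
tool_rot: [0.795, -0.606, -0.0, -0.0]
ft_force: [-0.4, -0.3, 0.9]
grip_width: 0.0511
```

Call:
send_rows:
  moves:
    - [0,0,-0.02,0]
    - [0,0,-0.04,0]
    - [0,0,-0.04,0]
    - [0,0,-0.04,0]
    - [0,0,0,0]

```text
clock: 17.4
eef_pos: [0.5672, -0.0765, 0.229]
tool_rot: [0.795, -0.606, 0.005, -0.003]
ft_force: [-0.1, 0.1, 0.2]
grip_width: 0.051
```

```bash
python3 -c "
from h import *
st()
im,_=grab('side','s4'); cv2.imwrite('pics/s4c.png',cv2.resize(im[170:260,260:370],(733,600),interpolation=2))"
```

```text
t 17.4 p [ 0.5672 -0.0765  0.229 ] phi -164.62 z [ 0.013 -0.002 -1.   ] j6 -1.97 F [-0.14  0.06  0.24] Ft [-0.09  0.12 -0.24] T [ 0.    0.   -0.02] w 0.051
```

View pics/s4c.png

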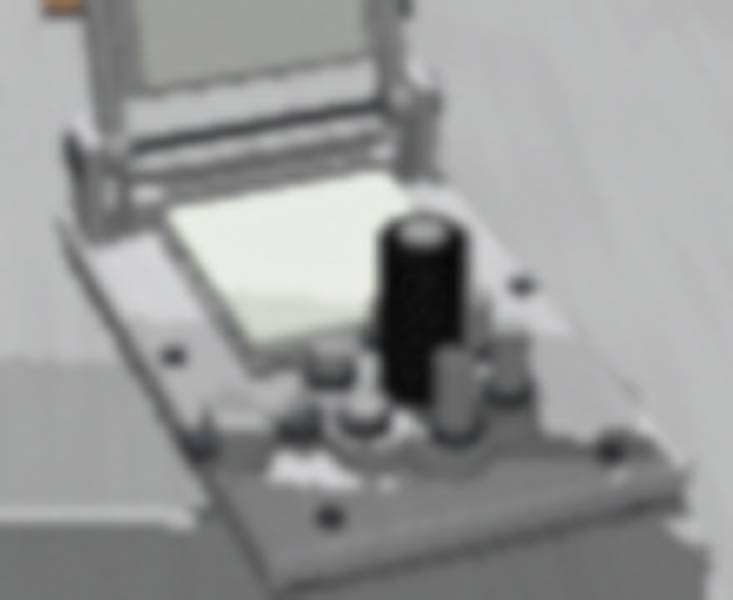

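```bash
python3 -c "
from h import *
np.set_printoptions(precision=4,suppress=True)
d=np.load('pics/top0.npy')
W=world('top',d,*np.meshgrid(np.arange(640),np.arange(400)))
m=(W[...,2]>.305)&(W[...,2]<.37)&(W[...,0]>.35)&(W[...,0]<.65)&(W[...,1]>.1)&(W[...,1]<.26)
P=W[m];print(len(P),P.mean(0),P.min(0),P.max(0),np.percentile(P[:,2],[5,50,95]))
xp=np.array([-.2588,.9659,0]);yp=np.array([.9659,.2588,0]);o=np.array([.564-.0194,-.0762+.0724,0])
q=P-o;a=q@xp;b=q@yp;print(np.percentile(a,[1,5,50,95,99]),np.percentile(b,[1,50,99]))
t=ray('top',(75)/5+229.6,272/5+164.6,.331);print(t,(t-o)@xp,(t-o)@yp)
im=cv2.imread('pics/side0.png');cv2.imwrite('pics/sl.png',cv2.resize(im[80:220,240:340],(500,700)))
h=o+.12*xp+[0,0,.058];
for A in(104,106,108):
  A=np.radians(A);p=h-.275*np.cos(A)*xp+[0,0,.275*np.sin(A)];print(p,proj('side',[p-.06*yp,p+.06*yp]),proj('top',[p-.063*yp,p+.063*yp]))
"
```

```text
488 [0.4929 0.1827 0.3286] [0.4218 0.1524 0.3055] [0.5652 0.2119 0.3365] [0.3212 0.3295 0.3334]
[0.1822 0.1858 0.1932 0.2024 0.2037] [-0.0726 -0.0023  0.0703]
[0.4904 0.1847 0.331 ] 0.1961122760659925 -0.003602535766616419
[0.4963 0.1764 0.3248] [[269.24    97.5375]
 [309.1418  93.7609]] [[254.6421 242.3101]
 [242.7292 191.4489]]
[0.4939 0.1853 0.3223] [[268.3501  97.5281]
 [308.0005  93.7783]] [[251.039  243.271 ]
 [239.1945 192.5091]]
[0.4916 0.1942 0.3195] [[267.4869  97.6393]
 [306.8859  93.9123]] [[247.5141 244.2187]
 [235.7405 193.5717]]
```

Call:
send_rows:
  moves:
    - [0,0,-0.02,1]
    - [0,0,-0.03,1]
    - [0,0,-0.03,1]
    - [0,0,-0.03,1]
    - [0,0,-0.03,1]
    - [0,0,-0.03,1]
    - [0,0,-0.01,1]
    - [0,0,0,1]
    - [0,0,0,1]
    - [0,0,0,1]
    - [0,0,0,1]
    - [0,0,0,1]
    - [0,0,0,1]
    - [0,0,0,1]
    - [0,0,0,1]
    - [0,0,0,0.8]
    - [0,0,0,0]
  claw: 0.4

```text
clock: 19.15
eef_pos: [0.5635, -0.076, 0.4004]
tool_rot: [-0.129, 0.992, 0.0, -0.001]
ft_force: [-0.1, 0.4, -0.5]
grip_width: 0.0597
```

```bash
python3 -c "
from h import *
st()"
```

```text
t 19.15 p [ 0.5635 -0.076   0.4004] phi 104.86 z [-0.003  0.    -1.   ] j6 -0.39 F [-0.06  0.36 -0.49] Ft [-0.04  0.36  0.49] T [-0.01 -0.06  0.04] w 0.0597
```

```bash
python3 -c "
from h import *
st([.494,.184,.40])"
```

```text
t 19.15 p [ 0.5635 -0.076   0.4004] phi 104.86 z [-0.003  0.    -1.   ] j6 -0.39 F [-0.06  0.36 -0.49] Ft [-0.04  0.36  0.49] T [-0.01 -0.06  0.04] w 0.0597
delta tool mm [  0.5 269.1   0.7]
```

Call:
send_rows:
  moves:
    - [0,0.02,0,0]
    - [0,0.035,0,0]
    - [0,0.04,0,0]
    - [0,0.04,0,0]
    - [0,0.04,0,0]
    - [0,0.04,0,0]
    - [0,0.034,0,0]
    - [0,0.02,0,0]
    - [0,0,0,0]
    - [0,0,0,0]

```text
clock: 20.15
eef_pos: [0.4945, 0.1841, 0.4013]
tool_rot: [-0.13, 0.991, -0.0, -0.001]
ft_force: [0.2, -0.2, -0.2]
grip_width: 0.0597
```

```bash
python3 -c "
from h import *
st([.494,.184,.303])
im,d=grab('top','t5');cv2.imwrite('pics/t5c.png',cv2.resize(im[150:260,230:390],(800,550),interpolation=2))
im,d=grab('side','s5');cv2.imwrite('pics/s5c.png',cv2.resize(im[40:200,230:350],(450,600),interpolation=2))
"
```

```text
t 20.15 p [0.4945 0.1841 0.4013] phi 104.97 z [-0.001 -0.001 -1.   ] j6 0.1 F [ 0.2  -0.18 -0.15] Ft [-0.14 -0.23  0.15] T [-0.02  0.02  0.01] w 0.0597
delta tool mm [ 0.4  0.1 98.3]
```

View pics/t5c.png

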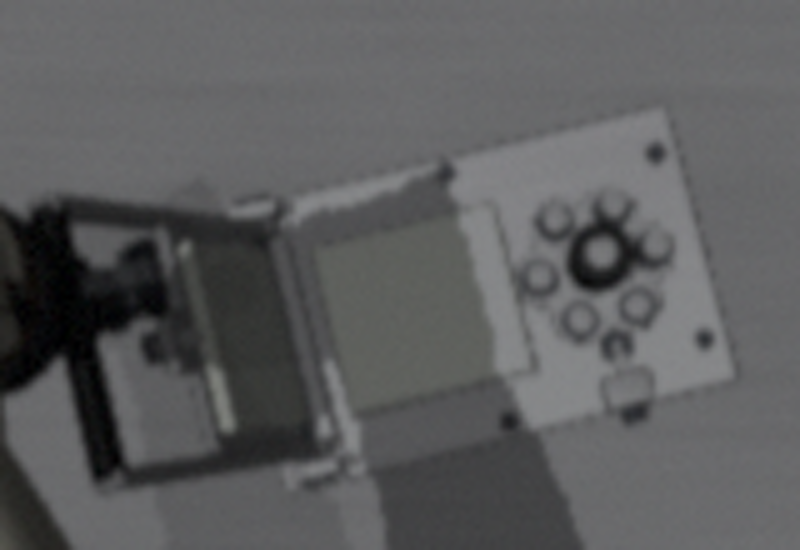

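View pics/s5c.png

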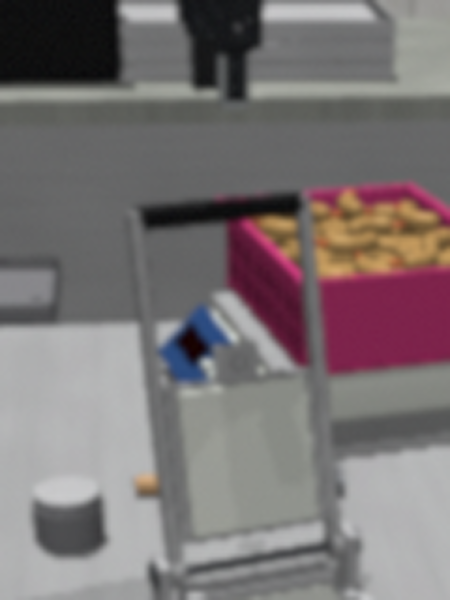

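```bash
python3 -c "
from h import *
d=np.load('pics/t5.npy')
W=world('top',d,*np.meshgrid(np.arange(640),np.arange(400)))
for u,v in[(541,278),(556,220),(613,206),(655,248),(641,306),(580,320)]:
    a=round(u/5+229.6);b=round(v/5+149.6);Q=W[b-1:b+2,a-1:a+2];z=np.median(Q[...,2]);p=ray('top',u/5+229.6,v/5+149.6,z)
    print(round(z*1000), np.degrees(np.arctan2(p[1]+.0768,p[0]-.5636)).round(1))
"
```

```text
56 107.9
61 46.1
67 -15.7
73 -79.0
47 -133.3
52 165.2
```

Call:
send_rows:
  moves:
    - [0,0,0.02,0]
    - [0,0,0.03,0]
    - [0,0,0.03,0]
    - [0,0,0.018,0]
    - [0,0,0,0]
    - [0,0,0,0]

```text
clock: 20.85
eef_pos: [0.495, 0.1831, 0.3045]
tool_rot: [-0.129, 0.992, -0.0, -0.0]
ft_force: [-0.2, -0.1, 1.3]
grip_width: 0.0599
```

```bash
python3 -c "
from h import *
st([.494,.184,.303])
im,d=grab('side','s6');cv2.imwrite('pics/s6c.png',cv2.resize(im[40:200,230:350],(450,600),interpolation=2))
"
```

```text
t 20.85 p [0.495  0.1831 0.3045] phi 104.77 z [-0. -0. -1.] j6 0.1 F [-0.2  -0.05  1.31] Ft [ 0.2  -0.   -1.31] T [-0.01 -0.    0.01] w 0.0599
delta tool mm [0.7 1.2 1.5]
```

View pics/s6c.png

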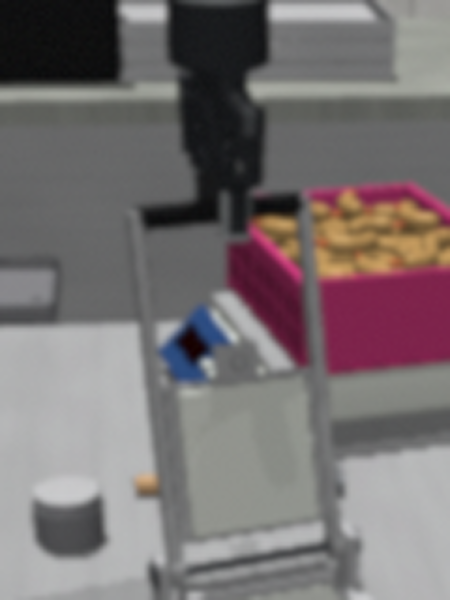

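Call:
send_rows:
  moves:
    - [0,0,0,0]
    - [0,0,0,0]
    - [0,0,0,0]
    - [0,0,0,0]
    - [0,0,0,0]
    - [0,0,0,0]
  claw: -0.5

```text
clock: 21.5
eef_pos: [0.4947, 0.1841, 0.304]
tool_rot: [-0.129, 0.992, -0.0, -0.0]
ft_force: [0.2, 0.3, -0.3]
grip_width: 0.0213
```

```bash
python3 -c "
from h import *
st()"
```

```text
t 21.5 p [0.4947 0.1841 0.304 ] phi 104.86 z [-0. -0. -1.] j6 0.1 F [ 0.22  0.25 -0.26] Ft [-0.28  0.19  0.26] T [ 0.03 -0.04  0.01] w 0.0213
```

Call:
send_rows:
  moves:
    - [0,0,0,0]
    - [0,0,0,0]
    - [0,0,0,0]
    - [0,0,0,0]
  claw: -0.62

```text
clock: 21.9
eef_pos: [0.4946, 0.1843, 0.3042]
tool_rot: [-0.129, 0.992, 0.0, 0.0]
ft_force: [-1.0, 1.9, 2.0]
grip_width: 0.0167
```

```bash
python3 -c "
from h import *
st()"
```

```text
t 21.9 p [0.4946 0.1843 0.3042] phi 104.87 z [ 0.     0.001 -1.   ] j6 0.1 F [-0.95  1.87  1.97] Ft [ 0.44  2.05 -1.97] T [ 0.31  0.13 -0.02] w 0.0167
```

```bash
python3 -c "
import numpy as np
A=[105.7,105.2,104,102,99.5]+list(np.arange(97,12,-2.5))+[10]
prev=A[0]
for a in A[1:]:
  r=np.radians
  print(a,'[0,%.4f,%.4f,0]'%(-.275*(np.cos(r(a))-np.cos(r(prev))), -.275*(np.sin(r(a))-np.sin(r(prev)))));prev=a
"
```

```text
105.2 [0,-0.0023,-0.0006,0]
104 [0,-0.0056,-0.0015,0]
102 [0,-0.0094,-0.0022,0]
99.5 [0,-0.0118,-0.0022,0]
97.0 [0,-0.0119,-0.0017,0]
94.5 [0,-0.0119,-0.0012,0]
92.0 [0,-0.0120,-0.0007,0]
89.5 [0,-0.0120,-0.0002,0]
87.0 [0,-0.0120,0.0004,0]
84.5 [0,-0.0120,0.0009,0]
82.0 [0,-0.0119,0.0014,0]
79.5 [0,-0.0118,0.0019,0]
77.0 [0,-0.0117,0.0024,0]
74.5 [0,-0.0116,0.0030,0]
72.0 [0,-0.0115,0.0035,0]
69.5 [0,-0.0113,0.0040,0]
67.0 [0,-0.0111,0.0044,0]
64.5 [0,-0.0109,0.0049,0]
62.0 [0,-0.0107,0.0054,0]
59.5 [0,-0.0105,0.0059,0]
57.0 [0,-0.0102,0.0063,0]
54.5 [0,-0.0099,0.0068,0]
52.0 [0,-0.0096,0.0072,0]
49.5 [0,-0.0093,0.0076,0]
47.0 [0,-0.0090,0.0080,0]
44.5 [0,-0.0086,0.0084,0]
42.0 [0,-0.0082,0.0087,0]
39.5 [0,-0.0078,0.0091,0]
37.0 [0,-0.0074,0.0094,0]
34.5 [0,-0.0070,0.0097,0]
32.0 [0,-0.0066,0.0100,0]
29.5 [0,-0.0061,0.0103,0]
27.0 [0,-0.0057,0.0106,0]
24.5 [0,-0.0052,0.0108,0]
22.0 [0,-0.0047,0.0110,0]
19.5 [0,-0.0043,0.0112,0]
17.0 [0,-0.0038,0.0114,0]
14.5 [0,-0.0033,0.0115,0]
10 [0,-0.0046,0.0211,0]
```

Call:
send_rows:
  moves:
    - [0,0,0,0]
    - [0,0,0,0]
    - [0,-0.0023,-0.0006,0]
    - [0,-0.0056,-0.0015,0]
    - [0,-0.0094,-0.0022,0]
    - [0,-0.0118,-0.0022,0]
    - [0,-0.0119,-0.0017,0]
    - [0,-0.0119,-0.0012,0]
  claw: -0.7

```text
clock: 22.7
eef_pos: [0.5086, 0.1321, 0.3149]
tool_rot: [-0.129, 0.992, 0.001, 0.001]
ft_force: [3.7, 1.3, -10.0]
grip_width: 0.0159
```

```bash
cat >> h.py <<'E'
def lid():
    o=monitor.get_obs();p=o['eef_pos'];xp=np.array([-.2588,.9659]);h=np.array([.5135,.1121])
    a=(p[:2]-h)@xp;z=p[2]+.0185-.058
    A=np.arctan2(z,-a);F=o['ft_force'];fx=F[:2]@xp
    print('lid A',np.degrees(A).round(2),'r',round(np.hypot(a,z)*1000,1),'Frad',round(-fx*np.cos(A)+F[2]*np.sin(A),2),'Ftan(up/open)',round(fx*np.sin(A)+F[2]*np.cos(A),2),'Fside',round(F[:2]@[.9659,.2588],2),'hz',round(z+.058,4))
E
python3 -c "
from h import *
st();lid()"
```

```text
t 22.7 p [0.5086 0.1321 0.3149] phi 104.84 z [ 0.002  0.001 -1.   ] j6 -0.01 F [ 3.73  1.3  -9.95] Ft [-3.91  0.29  9.96] T [ 0.59 -0.71  0.06] w 0.0159
lid A 94.29 r 276.1 Frad -9.9 Ftan(up/open) 1.03 Fside 3.93 hz 0.3334
```

Call:
send_rows:
  moves:
    - [-0.0004,-0.012,0.0005,0]
    - [-0.0004,-0.012,0.0006,0]
    - [0,-0.012,0.0009,0]
    - [0,-0.012,0.0012,0]
    - [0,-0.0119,0.0014,0]

```text
clock: 23.2
eef_pos: [0.5245, 0.0729, 0.3106]
tool_rot: [-0.128, 0.992, -0.001, 0.001]
ft_force: [-2.3, 1.1, 7.6]
grip_width: 0.0161
```

```bash
python3 -c "
from h import *
st();lid()"
```

```text
t 23.2 p [0.5245 0.0729 0.3106] phi 104.77 z [ 0.002 -0.001 -1.   ] j6 -0.12 F [-2.34  1.08  7.58] Ft [ 1.97  1.62 -7.58] T [0.97 0.71 0.03] w 0.0161
lid A 81.47 r 274.1 Frad 7.25 Ftan(up/open) 2.75 Fside -1.98 hz 0.3291
```

Call:
send_rows:
  moves:
    - [0,-0.0118,0.0013,0]
    - [0,-0.0117,0.0022,0]
    - [0,-0.0116,0.003,0]
    - [0,-0.0115,0.0035,0]
    - [0,-0.0113,0.004,0]

```text
clock: 23.7
eef_pos: [0.5392, 0.018, 0.2944]
tool_rot: [-0.129, 0.992, -0.0, -0.0]
ft_force: [-3.0, -0.5, 5.9]
grip_width: 0.0161
```

```bash
python3 -c "
from h import *
st();lid()"
```

```text
t 23.7 p [0.5392 0.018  0.2944] phi 104.83 z [-0.001 -0.    -1.   ] j6 -0.23 F [-3.04 -0.5   5.86] Ft [ 3.08  0.29 -5.86] T [0.11 0.64 0.  ] w 0.0161
lid A 69.05 r 272.9 Frad 5.37 Ftan(up/open) 2.38 Fside -3.07 hz 0.3129
```

Call:
send_rows:
  moves:
    - [0.0004,-0.0113,0.0041,0]
    - [0,-0.0112,0.0046,0]
    - [0,-0.0109,0.0049,0]
    - [0,-0.0107,0.0054,0]
    - [0,-0.0105,0.0059,0]

```text
clock: 24.2
eef_pos: [0.5531, -0.0339, 0.2687]
tool_rot: [-0.129, 0.992, 0.001, -0.0]
ft_force: [1.1, 3.9, -3.3]
grip_width: 0.0162
```

```bash
python3 -c "
from h import *
st();lid()"
```

```text
t 24.2 p [ 0.5531 -0.0339  0.2687] phi 104.87 z [-0.001  0.001 -1.   ] j6 -0.32 F [ 1.13  3.93 -3.32] Ft [-2.1   3.5   3.33] T [ 1.6  -0.15  0.04] w 0.0162
lid A 56.58 r 274.6 Frad -4.7 Ftan(up/open) 1.09 Fside 2.11 hz 0.2872
```

Forces modest; continue.

Call:
send_rows:
  moves:
    - [-0.0002,-0.0099,0.0065,0]
    - [0,-0.0097,0.007,0]
    - [0,-0.0096,0.0072,0]
    - [0,-0.0093,0.0076,0]
    - [0,-0.009,0.008,0]

```text
clock: 24.7
eef_pos: [0.5651, -0.0789, 0.2321]
tool_rot: [-0.13, 0.992, 0.001, -0.001]
ft_force: [2.7, 5.1, -5.9]
grip_width: 0.0161
```

```bash
python3 -c "
from h import *
st();lid()"
```

```text
t 24.7 p [ 0.5651 -0.0789  0.2321] phi 104.9 z [-0.001  0.003 -1.   ] j6 -0.4 F [ 2.66  5.11 -5.9 ] Ft [-3.89  4.24  5.91] T [ 1.26 -0.41  0.01] w 0.0161
lid A 44.22 r 276.1 Frad -7.16 Ftan(up/open) -1.27 Fside 3.89 hz 0.2506
```

Call:
send_rows:
  moves:
    - [-0.0004,-0.0081,0.0088,0]
    - [-0.0002,-0.0078,0.0091,0]
    - [0,-0.0078,0.0091,0]
    - [0,-0.0074,0.0094,0]
    - [0,-0.007,0.0097,0]

```text
clock: 25.2
eef_pos: [0.5747, -0.1147, 0.1856]
tool_rot: [-0.13, 0.992, 0.002, -0.001]
ft_force: [1.1, 9.5, -6.4]
grip_width: 0.016
```

```bash
python3 -c "
from h import *
st();lid()"
```

```text
t 25.2 p [ 0.5747 -0.1147  0.1856] phi 104.92 z [-0.003  0.004 -1.   ] j6 -0.46 F [ 1.12  9.54 -6.41] Ft [-3.55  8.89  6.45] T [ 2.6  -0.09  0.  ] w 0.016
lid A 31.87 r 276.6 Frad -10.96 Ftan(up/open) -0.73 Fside 3.55 hz 0.2041
```

Call:
send_rows:
  moves:
    - [-0.0004,-0.0056,0.0106,0]
    - [-0.0002,-0.0052,0.0107,0]
    - [0,-0.0057,0.0106,0]
    - [0,-0.0052,0.0108,0]
    - [0,-0.0047,0.011,0]

```text
clock: 25.7
eef_pos: [0.5814, -0.1397, 0.1319]
tool_rot: [-0.13, 0.992, 0.003, -0.002]
ft_force: [-1.1, 11.4, -6.0]
grip_width: 0.0161
```

```bash
python3 -c "
from h import *
st();lid()"
```

```text
t 25.7 p [ 0.5814 -0.1397  0.1319] phi 104.92 z [-0.004  0.005 -1.   ] j6 -0.5 F [-1.14 11.35 -6.02] Ft [-1.84 11.23  6.08] T [ 2.72  0.28 -0.02] w 0.0161
lid A 19.51 r 276.6 Frad -12.62 Ftan(up/open) -1.91 Fside 1.84 hz 0.1504
```

Call:
send_rows:
  moves:
    - [0,-0.0025,0.0118,0]
    - [0,-0.0022,0.0115,0]
    - [0,-0.002,0.009,0]
    - [0,0.0005,0.003,0]
    - [0,0,0,0]
    - [0,0,0,0]

```text
clock: 26.3
eef_pos: [0.5838, -0.1483, 0.0988]
tool_rot: [-0.129, 0.992, -0.001, -0.001]
ft_force: [-3.1, 0.9, -3.5]
grip_width: 0.0159
```

```bash
python3 -c "
from h import *
st();lid()
im,d=grab('side','s7');cv2.imwrite('pics/s7c.png',cv2.resize(im[130:260,250:370],(554,600),interpolation=2))
"
```

```text
t 26.3 p [ 0.5838 -0.1483  0.0988] phi 104.82 z [-0.001 -0.001 -1.   ] j6 -0.51 F [-3.09  0.92 -3.46] Ft [2.74 1.69 3.46] T [0.46 0.67 0.07] w 0.0159
lid A 12.39 r 276.2 Frad -2.39 Ftan(up/open) -3.01 Fside -2.74 hz 0.1173
```

View pics/s7c.png

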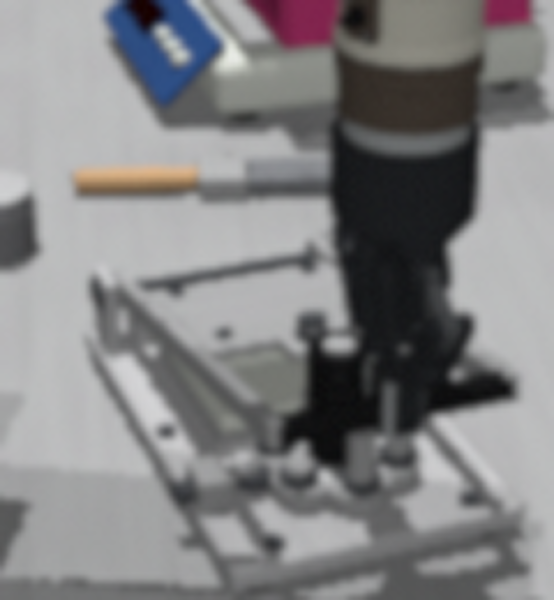

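Call:
send_rows:
  moves:
    - [0,-0.0006,0.004,0]
    - [0,-0.0008,0.005,0]
    - [0,-0.0008,0.005,0]
    - [0,-0.0005,0.004,0]
    - [0,-0.0003,0.002,0]
    - [0,0,0,0]
    - [0,0,0,0]

```text
clock: 27.05
eef_pos: [0.5847, -0.1513, 0.0782]
tool_rot: [-0.129, 0.992, -0.001, -0.001]
ft_force: [-5.4, -2.6, -1.4]
grip_width: 0.0157
```

```bash
python3 -c "
from h import *
st();lid()"
```

```text
t 27.05 p [ 0.5847 -0.1513  0.0782] phi 104.81 z [-0.001 -0.001 -1.   ] j6 -0.51 F [-5.36 -2.64 -1.38] Ft [ 5.86 -1.18  1.39] T [0.1  1.18 0.14] w 0.0157
lid A 8.06 r 275.6 Frad 0.95 Ftan(up/open) -1.53 Fside -5.86 hz 0.0967
```

Call:
send_rows:
  moves:
    - [0.0005,0,0.001,0]
    - [0.0005,-0.0001,0.001,0]
    - [0,-0.0001,0.001,0]
    - [0,-0.0001,0.001,0]
    - [0,0,0,0]

```text
clock: 27.55
eef_pos: [0.5849, -0.1517, 0.0745]
tool_rot: [-0.129, 0.992, -0.001, 0.0]
ft_force: [-2.4, -2.7, -3.8]
grip_width: 0.0159
```

```bash
python3 -c "
from h import *
st();lid()"
```

```text
t 27.55 p [ 0.5849 -0.1517  0.0745] phi 104.81 z [ 0.001 -0.002 -1.   ] j6 -0.51 F [-2.4  -2.69 -3.84] Ft [ 3.01 -1.98  3.84] T [-0.57  0.45 -0.11] w 0.0159
lid A 7.29 r 275.5 Frad 1.47 Ftan(up/open) -4.06 Fside -3.01 hz 0.093
```

Call:
send_rows:
  moves:
    - [0,0,0.001,0]
    - [0,-0.0001,0.001,0]
    - [0,0,0,0]
    - [0,0,0,0]

```text
clock: 27.95
eef_pos: [0.5849, -0.1519, 0.0725]
tool_rot: [-0.129, 0.992, -0.001, 0.0]
ft_force: [-1.0, -4.7, -2.8]
grip_width: 0.016
```

```bash
python3 -c "
from h import *
st();lid()"
```

```text
t 27.95 p [ 0.5849 -0.1519  0.0725] phi 104.82 z [ 0.001 -0.002 -1.   ] j6 -0.51 F [-1.02 -4.72 -2.77] Ft [ 2.2  -4.3   2.78] T [-0.75  0.35 -0.01] w 0.016
lid A 6.89 r 275.5 Frad 3.94 Ftan(up/open) -3.27 Fside -2.21 hz 0.091
```

Call:
send_rows:
  moves:
    - [0,-0.0003,0.001,0]
    - [0,-0.0002,0.001,0]
    - [0,0,0,0]

```text
clock: 28.25
eef_pos: [0.585, -0.1521, 0.0705]
tool_rot: [-0.129, 0.992, -0.0, 0.0]
ft_force: [-1.8, -4.3, -2.7]
grip_width: 0.016
```

Call:
send_rows:
  moves:
    - [0,-0.0002,0.001,0]
    - [0,-0.0001,0.001,0]
    - [0,0,0,0]

```text
clock: 28.55
eef_pos: [0.585, -0.1522, 0.0691]
tool_rot: [-0.129, 0.992, -0.0, 0.001]
ft_force: [-2.3, -4.4, 0.6]
grip_width: 0.0157
```

Call:
send_rows:
  moves:
    - [0,-0.0002,0.001,0]
    - [0,-0.0001,0.001,0]
    - [0,0,0,0]

```text
clock: 28.85
eef_pos: [0.5851, -0.1522, 0.0684]
tool_rot: [-0.129, 0.992, -0.0, 0.001]
ft_force: [-4.6, -2.8, 7.5]
grip_width: 0.0157
```

```bash
python3 -c "
from h import *
st();lid()"
```

```text
t 28.85 p [ 0.5851 -0.1522  0.0684] phi 104.84 z [ 0.002 -0.    -1.   ] j6 -0.51 F [-4.63 -2.83  7.53] Ft [ 5.18 -1.56 -7.54] T [-0.25  1.11 -0.09] w 0.0157
lid A 6.03 r 275.3 Frad 2.32 Ftan(up/open) 7.33 Fside -5.2 hz 0.0869
```

Call:
send_rows:
  moves:
    - [0,0,0.0003,0]
    - [0,0,0,0]
    - [0,0,0,0]

```text
clock: 29.15
eef_pos: [0.5851, -0.1522, 0.0684]
tool_rot: [-0.129, 0.992, -0.0, 0.001]
ft_force: [-5.6, -2.6, 7.3]
grip_width: 0.0155
```

```bash
python3 -c "
from h import *
st();lid()"
```

```text
t 29.15 p [ 0.5851 -0.1522  0.0684] phi 104.85 z [ 0.002 -0.    -1.   ] j6 -0.51 F [-5.58 -2.63  7.28] Ft [ 6.05 -1.12 -7.29] T [-0.21  1.22 -0.11] w 0.0155
lid A 6.02 r 275.3 Frad 1.85 Ftan(up/open) 7.13 Fside -6.07 hz 0.0869
```

Call:
send_rows:
  moves:
    - [0,0,0,0]
    - [0,0,0,0]
    - [0,0,0,0]

```text
clock: 29.45
eef_pos: [0.585, -0.1522, 0.0684]
tool_rot: [-0.129, 0.992, -0.0, 0.001]
ft_force: [-4.7, -3.4, 7.6]
grip_width: 0.0161
```

```bash
python3 -c "
from h import *
st();lid()"
```

```text
t 29.45 p [ 0.585  -0.1522  0.0684] phi 104.85 z [ 0.002 -0.    -1.   ] j6 -0.51 F [-4.7  -3.41  7.55] Ft [ 5.41 -2.1  -7.56] T [-0.21  1.28 -0.07] w 0.0161
lid A 6.02 r 275.3 Frad 2.86 Ftan(up/open) 7.3 Fside -5.43 hz 0.0869
```

Call:
send_rows:
  moves:
    - [0.0003,0,0.0005,0]
    - [0,0,0,0]
    - [0,0,0,0]
    - [0,0,0,0]

```text
clock: 29.85
eef_pos: [0.5851, -0.1522, 0.0683]
tool_rot: [-0.129, 0.992, -0.0, 0.001]
ft_force: [-5.4, -1.7, 9.0]
grip_width: 0.0159
```

```bash
python3 -c "
from h import *
st();lid()"
```

```text
t 29.85 p [ 0.5851 -0.1522  0.0683] phi 104.85 z [ 0.003 -0.    -1.   ] j6 -0.51 F [-5.43 -1.69  9.05] Ft [ 5.65 -0.25 -9.06] T [-0.14  1.21 -0.06] w 0.0159
lid A 6.0 r 275.3 Frad 1.17 Ftan(up/open) 8.97 Fside -5.68 hz 0.0868
```

Call:
send_rows:
  moves:
    - [0,0,0.0002,0]
    - [0,0,0,0]
    - [0,0,0,0]
    - [0,0,0,0]
    - [0,0,0,0]
    - [0,0,0,0]

```text
clock: 30.45
eef_pos: [0.5851, -0.1522, 0.0682]
tool_rot: [-0.129, 0.992, -0.0, 0.001]
ft_force: [-6.0, -2.9, 10.3]
grip_width: 0.0158
```

Call:
send_rows:
  moves:
    - [0.0004,0,-0.0006,0]
    - [0.0004,0,-0.0006,0]
    - [0,0,-0.0004,0]
    - [0,0,0,0]
    - [0,0,0,0]

```text
clock: 30.95
eef_pos: [0.585, -0.1522, 0.0685]
tool_rot: [-0.129, 0.992, -0.0, 0.002]
ft_force: [-1.6, -2.0, 7.0]
grip_width: 0.0161
```

```bash
python3 -c "
from h import *
st();lid()"
```

```text
t 30.95 p [ 0.585  -0.1522  0.0685] phi 104.87 z [ 0.003  0.    -1.   ] j6 -0.51 F [-1.61 -1.95  6.97] Ft [ 2.03 -1.48 -6.98] T [ 0.07  0.44 -0.08] w 0.0161
lid A 6.04 r 275.3 Frad 2.2 Ftan(up/open) 6.78 Fside -2.06 hz 0.087
```

Call:
send_rows:
  moves:
    - [0,0,-0.0006,0]
    - [0,0,-0.0006,0]
    - [0,0,-0.0006,0]
    - [0,0,0,0]
    - [0,0,0,0]

```text
clock: 31.45
eef_pos: [0.585, -0.1522, 0.0691]
tool_rot: [-0.129, 0.992, 0.0, 0.001]
ft_force: [4.6, -1.2, 0.9]
grip_width: 0.0155
```

Call:
send_rows:
  moves:
    - [0,0,-0.0005,0]
    - [0,0,-0.0005,0]
    - [0,0,0,0]
    - [0,0,0,0]

```text
clock: 31.85
eef_pos: [0.5849, -0.1521, 0.0697]
tool_rot: [-0.129, 0.992, 0.0, 0.001]
ft_force: [6.9, -0.8, -1.9]
grip_width: 0.0157
```

```bash
python3 -c "
from h import *
st();lid()"
```

```text
t 31.85 p [ 0.5849 -0.1521  0.0697] phi 104.88 z [ 0.002  0.001 -1.   ] j6 -0.51 F [ 6.95 -0.84 -1.92] Ft [-6.5  -2.59  1.94] T [ 0.2  -1.14 -0.13] w 0.0157
lid A 6.29 r 275.4 Frad 2.38 Ftan(up/open) -2.2 Fside 6.49 hz 0.0882
```

Call:
send_rows:
  moves:
    - [-0.0004,0,0.0004,0]
    - [-0.0003,0,0.0003,0]
    - [0,0,0,0]
    - [0,0,0,0]

```text
clock: 32.25
eef_pos: [0.5849, -0.1522, 0.0692]
tool_rot: [-0.129, 0.992, 0.0, 0.001]
ft_force: [5.4, -1.4, -0.8]
grip_width: 0.0158
```

```bash
python3 -c "
from h import *
st();lid()"
```

```text
t 32.25 p [ 0.5849 -0.1522  0.0692] phi 104.86 z [ 0.001  0.    -1.   ] j6 -0.51 F [ 5.4  -1.4  -0.78] Ft [-4.86 -2.74  0.79] T [ 0.15 -0.93 -0.06] w 0.0158
lid A 6.2 r 275.4 Frad 2.65 Ftan(up/open) -1.07 Fside 4.86 hz 0.0877
```

Call:
send_rows:
  moves:
    - [-0.0003,0,0.0004,0]
    - [0,0,0,0]
    - [0,0,0,0]
  claw: -0.63

```text
clock: 32.55
eef_pos: [0.585, -0.1522, 0.069]
tool_rot: [-0.129, 0.992, -0.0, 0.0]
ft_force: [4.7, -0.7, -0.2]
grip_width: 0.0159
```

Call:
send_rows:
  moves:
    - [0,0,0,0]
    - [0,0,0,0]
    - [0,0,0,0]
  claw: -0.56

```text
clock: 32.85
eef_pos: [0.5833, -0.1522, 0.0684]
tool_rot: [-0.129, 0.992, 0.0, -0.001]
ft_force: [0.1, -1.4, 0.3]
grip_width: 0.0189
```

```bash
python3 -c "
from h import *
st();lid()"
```

```text
t 32.85 p [ 0.5833 -0.1522  0.0684] phi 104.85 z [-0.003 -0.    -1.   ] j6 -0.51 F [ 0.09 -1.38  0.32] Ft [ 0.27 -1.36 -0.32] T [-0.34 -0.04 -0.01] w 0.0189
lid A 6.04 r 274.9 Frad 1.38 Ftan(up/open) 0.18 Fside -0.27 hz 0.0869
```

Call:
send_rows:
  moves:
    - [0,0,0,0]
    - [0,0,0,0]
    - [0,0,0,0]
    - [0,0,0,0]
  claw: -0.3

```text
clock: 33.25
eef_pos: [0.5842, -0.152, 0.0686]
tool_rot: [-0.129, 0.992, 0.0, -0.0]
ft_force: [-0.3, -0.3, 1.0]
grip_width: 0.03
```

```bash
python3 -c "
from h import *
st();lid()"
```

```text
t 33.25 p [ 0.5842 -0.152   0.0686] phi 104.86 z [-0.001  0.    -1.   ] j6 -0.51 F [-0.28 -0.26  1.04] Ft [ 0.33 -0.18 -1.04] T [ 0.02 -0.01  0.04] w 0.03
lid A 6.08 r 275.0 Frad 0.29 Ftan(up/open) 1.02 Fside -0.33 hz 0.0871
```

Call:
send_rows:
  moves:
    - [0,0,0,0]
    - [0,0,-0.005,0]
    - [0,0,-0.015,0]
    - [0,0,-0.03,0]
    - [0,0,-0.04,0]
    - [0,0,-0.04,0]
    - [0,0,-0.03,0]
    - [0,0,0,0]
  claw: 0

```text
clock: 34.05
eef_pos: [0.5873, -0.1529, 0.2353]
tool_rot: [-0.129, 0.992, -0.002, 0.005]
ft_force: [1.1, 0.5, 0.2]
grip_width: 0.0427
```

```bash
python3 -c "
from h import *
st()
im,d=grab('side','s8');cv2.imwrite('pics/s8c.png',cv2.resize(im[150:260,260:370],(600,600),interpolation=2))
im,d=grab('top','t8');cv2.imwrite('pics/t8c.png',cv2.resize(im[150:260,230:390],(800,550),interpolation=2))
"
```

```text
t 34.05 p [ 0.5873 -0.1529  0.2353] phi 104.85 z [ 0.011 -0.003 -1.   ] j6 -0.51 F [1.13 0.46 0.24] Ft [-1.22  0.16 -0.23] T [-0.05 -0.08 -0.05] w 0.0427
```

View pics/s8c.png

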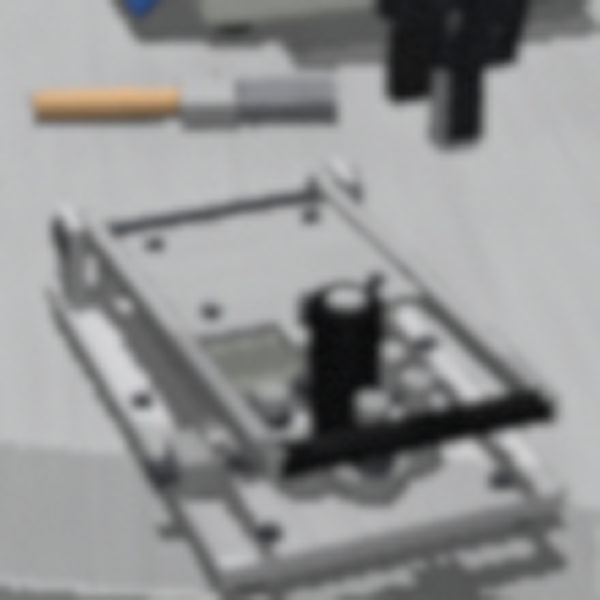

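View pics/t8c.png

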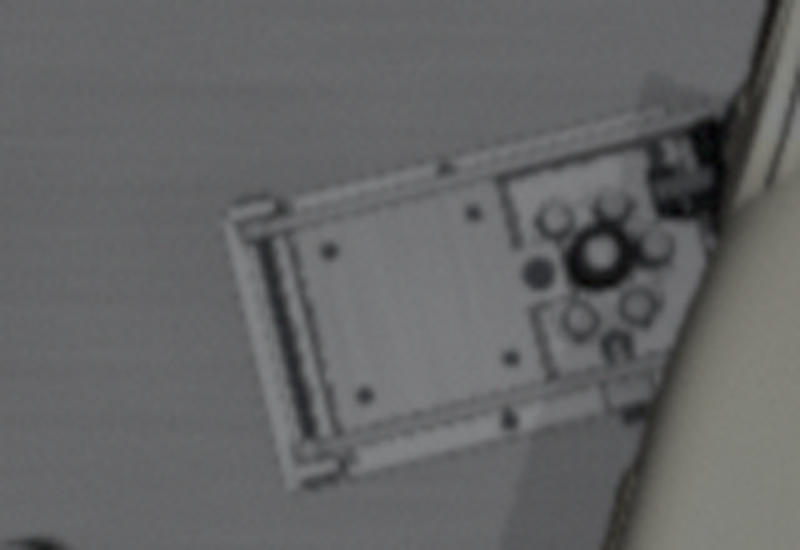

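Call:
send_rows:
  moves:
    - [0,0,0,0]
    - [0,0,0,0]
    - [0,0,0,0]
    - [0,0,0,0]
    - [0,0,0,0]

```text
clock: 34.65
eef_pos: [0.5844, -0.1522, 0.2283]
tool_rot: [-0.129, 0.992, 0.0, -0.0]
ft_force: [-0.4, -0.7, -0.3]
grip_width: 0.0425
```

```bash
python3 -c "
from h import *
st()
print(order.job_done())"
```

```text
t 34.65 p [ 0.5844 -0.1522  0.2283] phi 104.85 z [-0.001  0.    -1.   ] j6 -0.51 F [-0.36 -0.67 -0.26] Ft [ 0.52 -0.55  0.26] T [ 0.02 -0.02  0.04] w 0.0425
the job is handed in; nothing more can be done
None
```

I turned the turret three single clicks anticlockwise by its knob, letting go after each so it settled. I then lowered the lid by its handle onto the third-lowest stop, pressed, let go, and handed the job in at 34.7 s.

- **Turret:** after the last click, the depth image showed the 56–57 mm stop in the working place. The six stops fitted the click positions to about 0.2° on average, with individual readings up to about 4° off from image noise. The wrist force stayed at or below about 6 N in every reading while I held or touched the knob.
- **Lid:** contact was felt with the handle about 87 mm up and the lid at about 6.0°, which is at the edge of the expected range. I pressed with 7–10 N at the handle for over 1.5 s, which I estimate as 20–25 N at the bolt. The wrist readings on the way down reached about 13 N, mostly along the lid, from small errors in following its arc.
- **Last checks:** the final pictures show the lid resting with its bolt over the stop in the working place. The arm was clear, with the wrist force reading about zero. I did not measure the bystander items again afterwards. The arm did not come near them, and the only one in the last side picture I viewed (scraper) looked in place.

No check failed. The bolt force is calculated from the wrist reading, not measured directly.

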